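# Hang the small framed picture on the display stand's side-opening latch hook

## Robot

A 6-joint arm with a two-finger parallel gripper is mounted at the origin on the work surface. World frame = base frame: x ahead of the robot, y to its left, z up, the work surface at z = 0. Lengths are in m, angles in degrees, forces in N, time in s.
With the tool pointing down it reaches from about 0.4 to 0.825 m from the base axis. Payload 7 kg.
Tool frame: the origin (TCP) lies at the very end of the fingers, on their centre line; the grasp point (between the pads) lies 19 mm behind it (grasp_offset is the x of the grasp point in the tool frame, in m); x points along the fingers, y is the direction in which the jaws open and shut, and the axes are right-handed (so a half turn about x gives the same grasp; the last joint's range is limited). The gripper opens to 88 mm and grips with 3 to 60 N. Pads are 19 mm wide; open, the fingers measure 130 mm over their backs; the gripper's body (78 mm by 193 mm) begins 47 mm behind the grasp point.
Start: joints at [92.195, 20.546, 0.682, 0, -70.136, -16.507], TCP at [0.167, 0.654, 0.227] pointing down, gripper open.
Joint ranges: [-176.03, 176.03], [-82.01, 121.73], [-58.28, 71.71], [-173.87, 95.51], [-174.79, -0.11], [-173.66, 173.66]. Speed limits (degrees/s): [136.94, 136.94, 172.46, 180, 180, 180].

## Interface

Orientations are given as [roll, pitch, yaw] about the fixed x, y, z axes, in that order (R = Rz(yaw) Ry(pitch) Rx(roll)).
In Python, from plant import get_obs, snapshot, close_job, grasp_offset gives the robot as it stands.
- The arm moves only by the tool carry_out, never from a script. Its argument "series" is a list that holds one entry, the list of rows, each a list of 6 numbers: the shift along the tool's x, y, z in mm, then the turn, a rotation vector about the tool's x, y, z in degrees. A call has 1 to 10 rows; each row is the pose to reach, as a shift and turn from the pose commanded when the call began, along the tool's axes at that moment; what a row does not reach only later rows make up. A row lasts 1/8 s, in which the tool goes at most 62.5 mm and 10.7 degrees, less where a joint would pass 70% of its speed; a pose out of reach is approached as far as the arm can. A call with a gripper value outside its range is refused whole. "hand" is the gripper's target within -1 to 1 (shut at 1, half-way at 0, fully open at -1), set as the call begins (left out, the last holds). The fingers move at their own pace and stop on an object; the grip force is fixed at half the most. Time passes only in rows, so rows that repeat a pose let the fingers close. It gives the time, the measured TCP pose, the force and the opening at its end, in the units of the state.
- get_obs(): the state, without advancing time (a new reading comes with each control period).
- snapshot(name): name is "side" or "top"; returns a dict with "color" (420x560x3 uint8, red, green, blue), "fx", "fy", "cx", "cy" (pixels), "eye" and "attitude" of the camera in the world. Camera axes: x right, y down, z forward; pixel columns grow to the right and rows downward; lengths in m; the calibration is good to about 2 mm. A picture is of the moment at which its call begins. There is no depth.
- close_job(): hands the job in, once; it reports no verdict.
The state is a dict: "clock": time; "joint_pos": joint angles; "qvel": joint speeds; "tau": joint torques, N m; "tool_pos": TCP position; "orientation": TCP orientation; "force": force on the tool from outside, world axes, zero at the start; "moment": the same for the moment, N m; "opening": finger opening in m.
Only numpy, scipy, OpenCV 4.12 (cv2) and the standard library are available. Lean on these libraries where they do the work, as an engineer would, in place of code of your own. Each camera call takes 0.05 s, during which the arm holds its last target.

## Task

Take the taller of the two small framed pictures (the one with the headed steel stud on its back) out of the packing rack and hang it on the display stand: its hook plate is clamped a little off its mark, so feel for its height, bring the stud sideways into the open mouth up to the far wall, then press it down past the spring latch until it sits fully home in the throat, and let go so that it hangs upright and still. Never load the stand with more than about 2 kg of force, keep the picture level and the gripper off the stand, and leave the other picture and everything else where it is.

Things in the scene. Friction and masses are not known exactly. Their poses are not given: they have to be found in the camera images.
- picture: the picture to hang: dark wooden frame 130 wide (its y), 190 high (z), 14 thick (x), 0.24 to 0.36 kg, upright in either slot of the rack, its underside 10 above the table. Origin: centre of its underside; z up, back faces +x. Pinch its top rail (28 high) from above across the 14 thickness; reach no deeper than 35 below the top edge, or the fingertips meet the hook. A headed stud is on its back.
- stud (a point): point on the axis of the picture's steel stud, 8 in diameter, which sticks out of the back along +x, mid-width, 108 above the underside (82 below the top edge). The point is 17 behind the frame's mid-plane, midway between the back face and the stud's head (head 15 across, its near face 20 behind the back face, 3 thick). Axes as the picture's.
- other_picture: a smaller dark frame, 110 wide, 140 high, 14 thick, no stud, standing in the other slot of the rack. Origin: centre of its underside. Leave it there.
- rack: plywood packing rack, fixed: base 180 (x) by 160 (y) by 10; two slots along y, centred at x = -55 and +55, each 17 wide between slats 10 thick, their tops 45 above the table, the slot floor 10 above it. Origin: centre of its underside.
- stand: display stand, fixed. Origin: on the table under the hook's nominal seat. Base plate x -55 to +95, y -65 to +65, 10 thick; post 30 wide, front face at x = -3, to height 120; on it a riser 60 wide (x 3 to 29) to height 148, to whose front the steel hook plate is clamped: 6 thick (x -3 to +3), in the y-z plane. The picture hangs on the -x side, its axes along the stand's, the stud through the plate.
- hook (a point): nominal axis of the stud when home: 170 above the table, mid-thickness of the hook plate, axes of the stand. The whole plate is clamped up to 8 to either side (y) and up to 9 higher or lower than this: not measured, find both by touch; it stays put. Throat: y -5 to +5 of the seat, bottom 4 below it. Flat top edge of the plate: 41 above the seat (220 above the table at most), y -25 to +17.
- mouth (a point): nominal middle of the open end of the hook's mouth: y = -25, z = +27 from point hook, shifted with the plate as said there. The mouth is a level channel open to -y, 14 high (floor 7 below, roof 7 above this point, roof 7 thick), running 30 along +y to a rigid upright far wall. The stud goes in along +y until it meets the far wall, then down along that wall, which is the throat's +y side too.
- latch (a point): nominal centre of the latch's rounded brass nose, radius 5: y = -5.5, z = +14.5 from point hook, shifted with the plate. It stands out of the throat's -y side and yields to -y by up to 4.5 on a spring. A stud sliding down the far wall meets it some 21 above home; 7 to 14 N of push down beside the weight gets it past (6 to 7 further down), then it drops beneath, onto the rigid bottom.
- tape_roll: a roll of tape lying on the table between stand and rack, 90 across, 40 high, origin at the centre of its underside; leave it alone.
- screwdriver: screwdriver lying on the table at the left; leave it alone. Origin: on its underside, midway.
- hammer: hammer lying at the robot's right; leave it alone. Origin: on its underside, midway.
- mug: white mug, 90 high, at the far side; leave it alone. Origin: centre of its underside.
- spray: clear bottle, 170 high, 60 across, at the far side; leave it alone. Origin: centre of its underside.
- jar: glass jar, 80 high, 70 across, at the far side; leave it alone. Origin: centre of its underside.
- paper_pad: pad of paper 150 by 210 by 20 lying at the robot's left; leave it alone. Origin: centre of its underside.
Mind the look-alikes: they are no part of the job. There is more than one size of the picture; the job needs the middle-sized.

How it is judged (in metres and radians):
On the way:
1. the picture is lifted clear of the rack (z of picture in the frame of rack above 0.048 m and contact force between the fingers and picture above 1 N), for 0.1 s.
At the end, for the whole second after the job is handed in: The picture hangs released from the stand, its stud home under the latch: stud within about 11 mm of the nominal seat height (on the latch it is 12 or more too high), 12 mm sideways and 11 mm along the stud of the nominal seat; frame 0.2 rad from upright and parallel at most; still (y of stud in the frame of hook between -0.012 and 0.012 m and z of stud in the frame of hook between -0.0115 and 0.0105 m and x of stud in the frame of hook between -0.011 and 0.011 m and angle between picture's own z axis and vertical below 0.2 rad and angle between the y axis of picture and the y axis of stand, either way round below 0.2 rad and linear speed of picture below 0.03 m/s and angular speed of picture below 0.3 rad/s and contact force between picture and stand above 0.5 N and contact force between the fingers and picture below 0.1 N); the robot touches nothing.
It fails at once if the picture is tipped sideways, out of level, by more than 0.12 rad (angle between picture's own y axis and vertical below 1.451 rad or angle between picture's own y axis and vertical above 1.691 rad).
It fails at once if the picture loads the stand with more than 25 N (contact force between picture and stand above 25 N).
It fails at once if the robot presses on the stand with more than 3 N (contact force between any of the fingers, the arm and stand above 3 N).
It fails at once if a bystander is moved by more than 15 mm (distance of any of other_picture, tape_roll, screwdriver, hammer, mug, spray, jar, paper_pad from where it was at the start of the episode above 0.015 m).
It also fails if it takes over 67 s, if anything falls off the work surface, if the arm or the gripper's body presses on something with over 40 N, if the wrist force passes 120 N, or if a joint passes its speed limit or range.

## Working session

There is one attempt and no reset: what is moved stays moved. The work goes in short steps, Python scripts to look and compute and a tool call to move; the robot and the scene stay as the last step left them, time stands still between calls to the robot, and variables do not carry over. Pictures are saved under pics/ and viewed, and the job is handed in when it is done.

Besides the shell and the picture viewer there is one more tool, called by a JSON object that holds its "method" and its "body", one argument or row to a line. carry_out: Moves the arm, as the interface text tells. Its arguments: {"type":"object","properties":{"series":{"type":"array","items":{"type":"array","items":{"type":"array","items":{"type":"number"}}}},"hand":{"type":"number"}},"required":["series"]}

```bash
mkdir -p pics; ls; python3 - <<'E'
from plant import *
import cv2
print(get_obs(), grasp_offset)
for n in("side","top"):
    s=snapshot(n); cv2.imwrite(f"pics/{n}0.png",s["color"][:,:,::-1]); print(n,[(k,s[k]) for k in s if k!="color"])
E
```

```text
pics
{'clock': 0.0, 'joint_pos': array([ 9.21947082e+01,  2.05914161e+01,  6.32819693e-01, -2.07301049e-02,
       -7.01357399e+01, -1.65075628e+01]), 'qvel': array([-0.00404926, -0.00374816, -0.04923334, -0.04234979,  0.10483311,
        0.0795491 ]), 'tau': array([-3.68823848e-04, -5.82715237e+01,  2.93048286e+01,  6.99703574e+00,
        6.96582603e-03, -1.65651168e-04]), 'tool_pos': array([0.16676529, 0.65355919, 0.22561374]), 'orientation': array([ 94.83744538,  89.90367122, -99.48246921]), 'force': array([-0.41252257, -0.23037699, -0.4608313 ]), 'moment': array([-0.00640262,  0.04957996,  0.01078354]), 'opening': 0.08757049330119095} -0.0188
side [('fx', 469.3931766419279), ('fy', 469.3931766419279), ('cx', 278.6665970845312), ('cy', 198.153988960632), ('eye', array([-0.09133091, -0.84155343,  1.16261668])), ('attitude', array([-133.15964102,    1.20683795,  -37.69647668]))]
top [('fx', 492.22112262174625), ('fy', 492.22112262174625), ('cx', 287.5948065350641), ('cy', 208.5162404088123), ('eye', array([0.29340184, 0.01921517, 1.6428526 ])), ('attitude', array([-169.87831774,   -0.71925326,  -88.52664862]))]
```

View pics/side0.png

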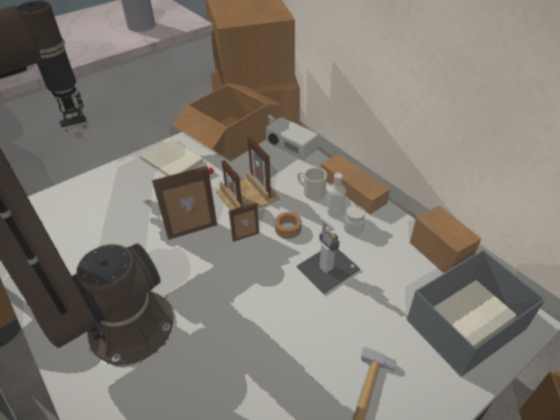

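View pics/top0.png

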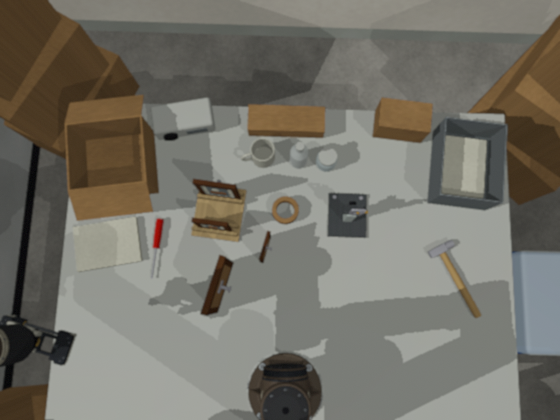

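```bash
cat > h.py <<'E'
import numpy as np, cv2
from scipy.spatial.transform import Rotation as R
from plant import *
def cam(s): return R.from_euler('xyz',s["attitude"],degrees=True).as_matrix()
def ray(s,u,v,z):
    d=cam(s)@np.array([(u-s["cx"])/s["fx"],(v-s["cy"])/s["fy"],1]); e=s["eye"]
    return e+d*(z-e[2])/d[2]
def proj(s,p):
    c=cam(s).T@(np.asarray(p)-s["eye"]); return np.array([s["cx"]+s["fx"]*c[0]/c[2],s["cy"]+s["fy"]*c[1]/c[2]])
def crop(s,x0,y0,x1,y1,k,name):
    im=s["color"][y0:y1,x0:x1,::-1]; cv2.imwrite(name,cv2.resize(im,None,fx=k,fy=k,interpolation=cv2.INTER_CUBIC))
E
python3 - <<'E'
from h import *
t=snapshot("top"); s=snapshot("side")
crop(t,180,170,260,250,7,"pics/t_rack.png")
crop(s,210,130,290,220,6,"pics/s_rack.png")
crop(t,315,180,385,245,8,"pics/t_st.png")
crop(s,290,215,370,295,7,"pics/s_st.png")
E
```

```text
(no output)
```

View pics/t_rack.png

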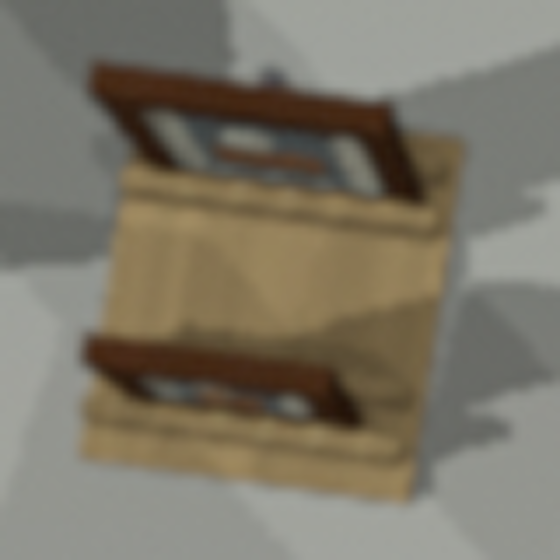

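View pics/s_rack.png

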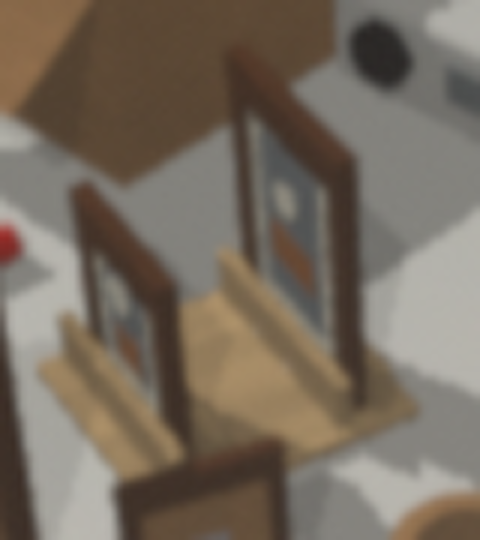

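View pics/t_st.png

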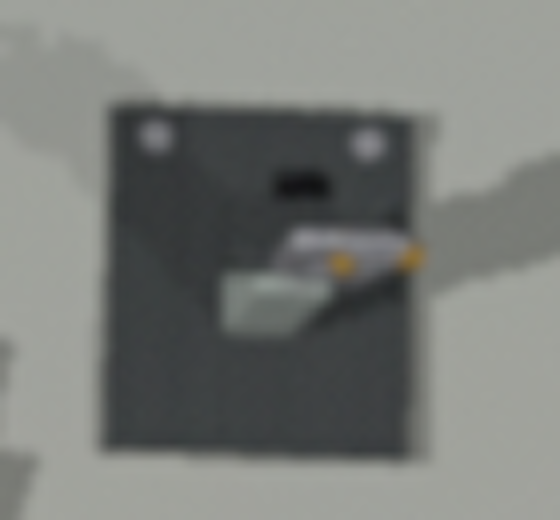

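View pics/s_st.png

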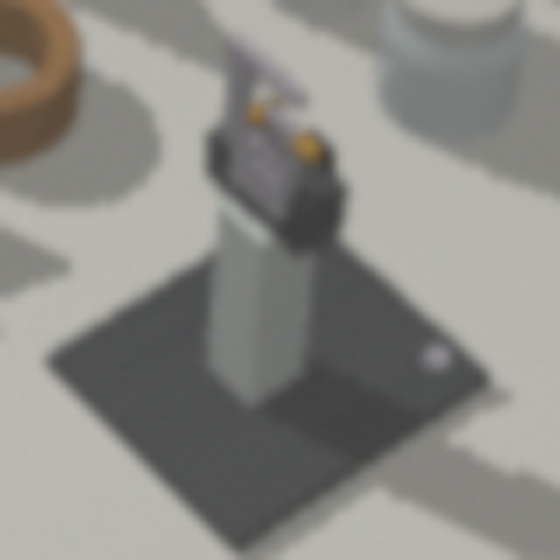

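```bash
python3 - <<'E'
from h import *
for n in("top","side"):
    s=snapshot(n); im=s["color"].astype(int); hsv=cv2.cvtColor(s["color"],cv2.COLOR_RGB2HSV)
    # stand base: dark
    m=((im.max(2)<95)&(im.max(2)-im.min(2)<25)).astype(np.uint8)
    x0,y0,x1,y1=(315,180,385,245) if n=="top" else (290,240,370,295)
    mm=np.zeros_like(m); mm[y0:y1,x0:x1]=m[y0:y1,x0:x1]
    mm=cv2.morphologyEx(mm,cv2.MORPH_CLOSE,np.ones((5,5)))
    cs,_=cv2.findContours(mm,cv2.RETR_EXTERNAL,cv2.CHAIN_APPROX_NONE); c=max(cs,key=cv2.contourArea)
    W=np.array([ray(s,u,v,0.01)[:2] for u,v in c[:,0]],np.float32)*1000
    r=cv2.minAreaRect(W); print(n,"stand base",r)
    # brown frame top
    x0,y0,x1,y1=(185,165,260,250) if n=="top" else (210,130,275,210)
    m=((hsv[...,2]<120)&(hsv[...,1]>110)).astype(np.uint8)*255
    mm=np.zeros_like(m); mm[y0:y1,x0:x1]=m[y0:y1,x0:x1]
    cv2.imwrite(f"pics/m_{n}.png",cv2.resize(mm[y0:y1,x0:x1],None,fx=7,fy=7,interpolation=0))
    # rack base
    m=((hsv[...,1]>70)&(hsv[...,2]>90)).astype(np.uint8)*255
t=snapshot("top")
# hand corners from crop: origin (180,170) k=7 
def tp(u,v,z): return ray(t,180+(u+.5)/7-.5,170+(v+.5)/7-.5,z)*1000
for z,pts in((200,[(97,68),(95,92),(390,108),(395,130)]),):
    for p in pts: print(p,tp(*p,.2).round(1))
for p in [(465,135),(408,500),(80,455)]: print("rack",p,tp(*p,.01).round(1))
for p in [(88,340),(88,365),(330,375),(335,398)]: print("other",p,tp(*p,.15).round(1))
E
```

```text
top stand base ((570.2330322265625, -194.35916137695312), (128.10609436035156, 146.58946228027344), 89.86659240722656)
side stand base ((581.4656982421875, -180.6448974609375), (163.7875213623047, 170.14234924316406), 89.20100402832031)
(97, 68) [632.6 292.7 200. ]
(95, 92) [622.  292.9 200. ]
(390, 108) [618.6 166.4 200. ]
(395, 130) [609.  163.9 200. ]
rack (465, 135) [649.1 148.9  10. ]
rack (408, 500) [471.  168.8  10. ]
rack (80, 455) [488.2 325.5  10. ]
other (88, 340) [522.2 298.8 150. ]
other (88, 365) [511.2 298.2 150. ]
other (330, 375) [509.7 192.4 150. ]
other (335, 398) [499.6 189.7 150. ]
```

View pics/m_top.png

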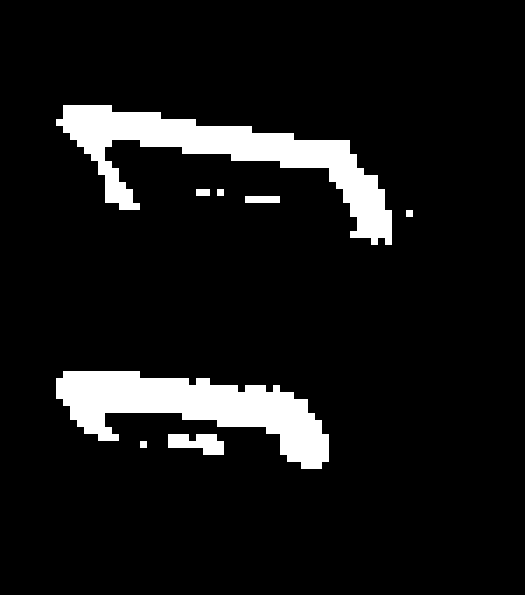

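View pics/m_side.png

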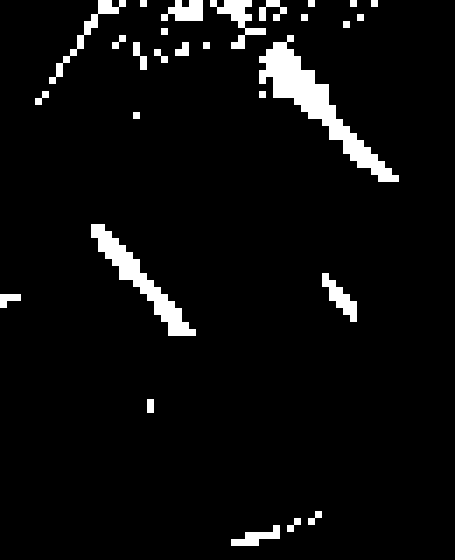

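```bash
cat > ov.py <<'E'
from h import *
def box(c,yaw,xs,ys,zs):
    r=np.radians(yaw);M=np.array([[np.cos(r),-np.sin(r)],[np.sin(r),np.cos(r)]])
    return [np.array([*(np.array(c)+M@np.array([x,y])),z])/1000 for z in zs for x,y in((xs[0],ys[0]),(xs[1],ys[0]),(xs[1],ys[1]),(xs[0],ys[1]))]
def overlay(s,polys,x0,y0,x1,y1,k,name):
    im=cv2.resize(s["color"][y0:y1,x0:x1,::-1],None,fx=k,fy=k,interpolation=cv2.INTER_CUBIC)
    for P,col in polys:
        p=np.array([(proj(s,q)-[x0,y0]+.5)*k-.5 for q in P]).round().astype(int)
        cv2.polylines(im,[p],True,col,1)
    cv2.imwrite(name,im)
E
python3 - <<'E'
from ov import *
t=snapshot("top");s=snapshot("side")
st=(550,-194.4);pi=(621,229);rk=(568.6,237.2);G=(0,255,0);Rr=(0,0,255)
P=[(box(st,0,(-55,95),(-65,65),[10]),G),(box(st,0,(3,29),(-30,30),[148]),Rr),(box(st,0,(-3,3),(-25,17),[211]),(255,255,0)),
(box(pi,-6.2,(-7,7),(-65,65),[200]),G),(box(rk,-6.2,(-90,90),(-80,80),[10]),Rr)]
overlay(t,P,180,170,260,250,7,"pics/o1.png");overlay(t,P,315,180,385,245,8,"pics/o2.png")
overlay(s,P,210,130,290,220,6,"pics/o3.png");overlay(s,P,290,215,370,295,7,"pics/o4.png")
a=cv2.imread("pics/o1.png");b=cv2.imread("pics/o2.png");c=cv2.imread("pics/o3.png");d=cv2.imread("pics/o4.png")
r=lambda i:cv2.resize(i,(400,300) if 0 else (400,int(400*i.shape[0]/i.shape[1])))
for n,(p,q) in (("oA",(a,b)),("oB",(c,d))):
    p,q=[cv2.resize(i,(400,400)) for i in(p,q)]; cv2.imwrite(f"pics/{n}.png",np.hstack([p,q]))
# large frame position
print(ray(t,217,287,.25),ray(t,265,247,.1),proj(t,[.42,.2,.25]))
o=get_obs();print(R.from_euler('xyz',o["orientation"],degrees=True).as_matrix().round(3))
E
```

```text
[0.31455995 0.1993198  0.25      ] [0.44461907 0.074675   0.1       ] [218.65909533 249.2556975 ]
[[-0.    -0.247 -0.969]
 [-0.    -0.969  0.247]
 [-1.     0.    -0.   ]]
```

View pics/oA.png

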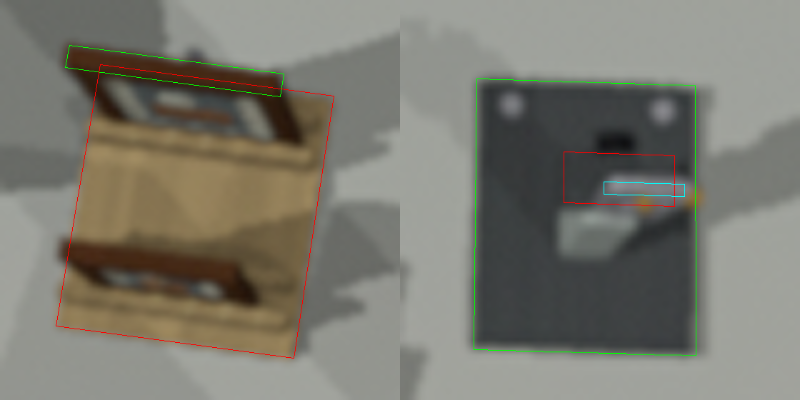

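View pics/oB.png

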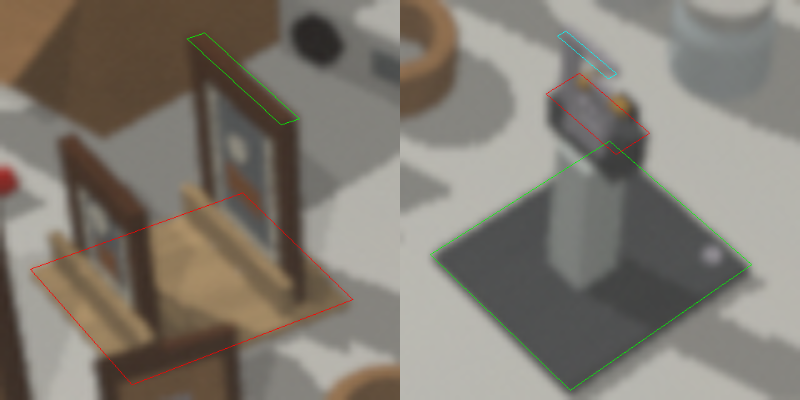

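```bash
cat > plan.py <<'E'
from h import *
import sys,json
def state():
    o=get_obs(); M=R.from_euler('xyz',o["orientation"],degrees=True).as_matrix()
    return o,M
def plan(d, turn, n=1, dec=1):
    """d: world shift mm from the present command, turn: about world z deg -> rows (tool assumed exactly down)"""
    o,M=state(); y=np.array([M[0,1],M[1,1],0]); y/=np.linalg.norm(y); x=np.array([0,0,-1.]); T=np.column_stack([x,y,np.cross(x,y)])
    v=T.T@np.array(d,float)
    for k in range(1,n+1):
        f=k/n; print([round(a,dec) for a in [*(v*f),-turn*f,0,0]])
    return
def show():
    o,M=state(); print("t",o["clock"],"pos",(o["tool_pos"]*1000).round(1),"yaw_y",np.degrees(np.arctan2(M[1,1],M[0,1])).round(2),"tilt",np.degrees(np.arccos(-M[2,0])).round(2),"F",o["force"].round(2),"Mo",o["moment"].round(2),"open",round(o["opening"]*1000,1))
E
python3 - <<'E'
from plan import *
show(); 
plan([0,0,130],0,1)
print(); plan([621-167,229-654,130],-81.9,12)
E
```

```text
t 0.45 pos [166.9 654.  226.5] yaw_y -104.31 tilt 0.01 F [ 0.05  0.12 -0.42] Mo [-0.   -0.   -0.04] open 87.1
[np.float64(-130.0), np.float64(0.0), np.float64(0.0), 0.0, 0, 0]

[np.float64(-10.8), np.float64(25.0), np.float64(-45.4), 6.8, 0, 0]
[np.float64(-21.7), np.float64(49.9), np.float64(-90.8), 13.7, 0, 0]
[np.float64(-32.5), np.float64(74.9), np.float64(-136.2), 20.5, 0, 0]
[np.float64(-43.3), np.float64(99.9), np.float64(-181.7), 27.3, 0, 0]
[np.float64(-54.2), np.float64(124.8), np.float64(-227.1), 34.1, 0, 0]
[np.float64(-65.0), np.float64(149.8), np.float64(-272.5), 41.0, 0, 0]
[np.float64(-75.8), np.float64(174.7), np.float64(-317.9), 47.8, 0, 0]
[np.float64(-86.7), np.float64(199.7), np.float64(-363.3), 54.6, 0, 0]
[np.float64(-97.5), np.float64(224.7), np.float64(-408.7), 61.4, 0, 0]
[np.float64(-108.3), np.float64(249.6), np.float64(-454.2), 68.3, 0, 0]
[np.float64(-119.2), np.float64(274.6), np.float64(-499.6), 75.1, 0, 0]
[np.float64(-130.0), np.float64(299.6), np.float64(-545.0), 81.9, 0, 0]
```

Things that could be taken for the picture, in side-view pixels:
- the large loose frame at (187,203)
- the small loose frame at (245,221)
- the near rack frame at (232,185), which is short with no stud
- the far rack frame at (259,168), which is tall, with its stud visible in the top view at about (219,181)

The close crops confirm the far rack frame is the one to take.

{"method": "carry_out", "body": {
  "series": [
    [[-60,0,0,0,0,0],[-120,10,-15,4,0,0],[-130,40,-60,12,0,0],[-130,70,-115,20,0,0],[-130,100,-170,28,0,0],[-130,130,-225,36,0,0],[-130,160,-280,44,0,0],[-130,190,-335,52,0,0],[-130,215,-385,60,0,0],[-130,240,-435,68,0,0]]
  ],
  "hand": -1
}}

```text
clock: 1.7
tool_pos: [0.5303, 0.3124, 0.3569]
orientation: [-47.3, 90.0, 50.1]
force: [1.0, 0.5, -0.2]
opening: 0.0871
```

```bash
python3 - <<'E'
from plan import *
show(); o,M=state(); p=o["tool_pos"]*1000; yaw=np.degrees(np.arctan2(M[1,1],M[0,1]))
plan([621-p[0],229-p[1],260-p[2]],173.8-yaw if yaw>0 else -186.2-yaw,2)
E
```

```text
t 1.7 pos [530.3 312.4 356.9] yaw_y -172.58 tilt 0.04 F [ 0.95  0.47 -0.24] Mo [ 0.28 -0.1  -0.03] open 87.1
[np.float64(48.5), np.float64(-39.6), np.float64(-47.2), np.float64(6.8), 0, 0]
[np.float64(96.9), np.float64(-79.2), np.float64(-94.4), np.float64(13.6), 0, 0]
```

{"method": "carry_out", "body": {
  "series": [
    [[0,-25,-32,4.5,0,0],[5,-52,-63,9,0,0],[45,-79,-95,13.6,0,0],[97,-79,-95,13.6,0,0],[97,-79,-95,13.6,0,0]]
  ]
}}

```text
clock: 2.33
tool_pos: [0.6181, 0.2287, 0.2552]
orientation: [125.1, 89.5, -150.8]
force: [-0.5, 1.1, 1.3]
opening: 0.0879
```

```bash
python3 - <<'E'
from plan import *
show()
t=snapshot("top");s=snapshot("side")
crop(t,180,130,260,230,6,"pics/h_t.png"); crop(s,200,90,300,190,6,"pics/h_s.png")
E
```

```text
t 2.325 pos [618.1 228.7 255.2] yaw_y 174.01 tilt 0.49 F [-0.54  1.1   1.28] Mo [ 0.05 -0.12 -0.01] open 87.9
```

View pics/h_s.png

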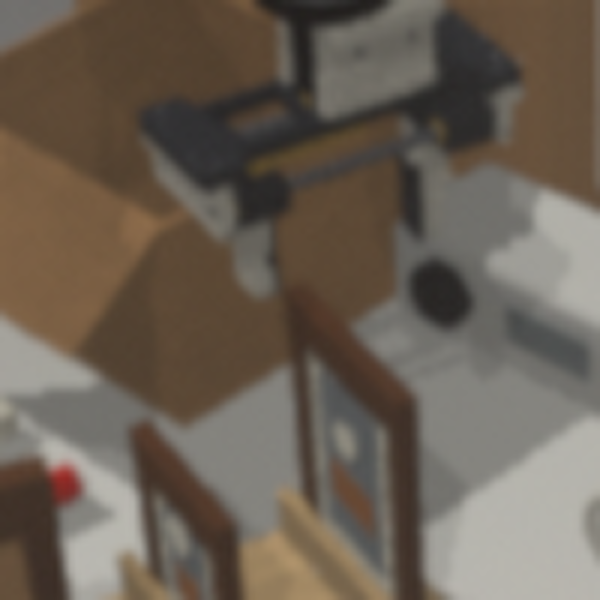

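View pics/h_t.png

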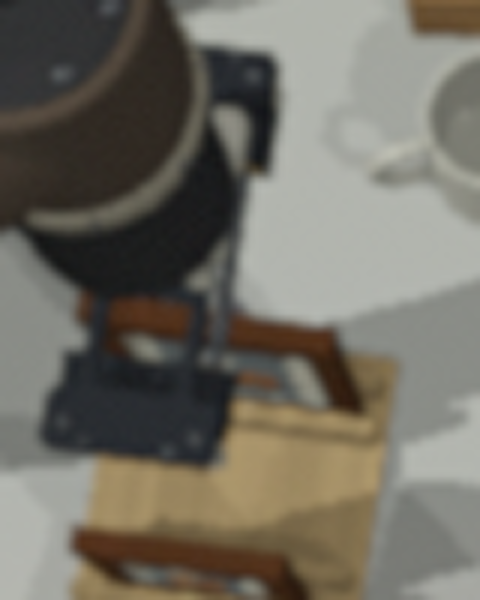

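{"method": "carry_out", "body": {
  "series": [
    [[30,0,0,0,0,0],[60,0,0,0,0,0],[89,0,0,0,0,0],[89,0,0,0,0,0],[89,0,0,0,0,0],[89,0,0,0,0,0]]
  ]
}}

```text
clock: 3.18
tool_pos: [0.621, 0.2311, 0.173]
orientation: [-54.5, 89.8, 29.6]
force: [0.3, 0.3, -0.0]
opening: 0.0878
```

```bash
python3 - <<'E'
from plan import *
show()
E
```

```text
t 3.175 pos [621.  231.1 173. ] yaw_y 174.12 tilt 0.2 F [ 0.32  0.3  -0.04] Mo [ 0.07 -0.07  0.02] open 87.8
```

{"method": "carry_out", "body": {
  "series": [
    [[2,0,-2,0,0,0],[2,0,-2,0,0,0],[2,0,-2,0,0,0],[2,0,-2,0,0,0],[2,0,-2,0,0,0],[2,0,-2,0,0,0],[2,0,-2,0,0,0],[2,0,-2,0,0,0],[2,0,-2,0,0,0],[2,0,-2,0,0,0]]
  ],
  "hand": 1
}}

```text
clock: 4.42
tool_pos: [0.6199, 0.2284, 0.1685]
orientation: [-79.3, 90.0, 4.8]
force: [0.7, -0.1, -2.2]
opening: 0.0139
```

```bash
python3 - <<'E'
from plan import *
show()
E
```

```text
t 4.425 pos [619.9 228.4 168.5] yaw_y 174.09 tilt 0.01 F [ 0.65 -0.07 -2.19] Mo [ 0.05 -0.55 -0.01] open 13.9
```

{"method": "carry_out", "body": {
  "series": [
    [[-8,0,0,0,0,0],[-20,0,0,0,0,0],[-40,0,0,0,0,0],[-70,0,0,0,0,0],[-105,0,0,0,0,0],[-140,0,0,0,0,0],[-160,0,0,0,0,0],[-160,0,0,0,0,0],[-160,0,0,0,0,0]]
  ]
}}

```text
clock: 5.55
tool_pos: [0.6191, 0.2283, 0.3275]
orientation: [106.7, 89.9, -169.2]
force: [0.3, 0.3, -3.4]
opening: 0.0138
```

```bash
python3 - <<'E'
from plan import *
show()
t=snapshot("top");s=snapshot("side")
crop(t,150,100,270,240,4,"pics/l_t.png"); crop(s,190,50,310,190,4,"pics/l_s.png")
cv2.imwrite("pics/l.png",np.hstack([cv2.imread("pics/l_s.png"),cv2.imread("pics/l_t.png")])[:600,:800])
E
```

```text
t 5.55 pos [619.1 228.3 327.5] yaw_y 174.09 tilt 0.1 F [ 0.33  0.32 -3.35] Mo [0.08 0.01 0.01] open 13.8
```

View pics/l_s.png

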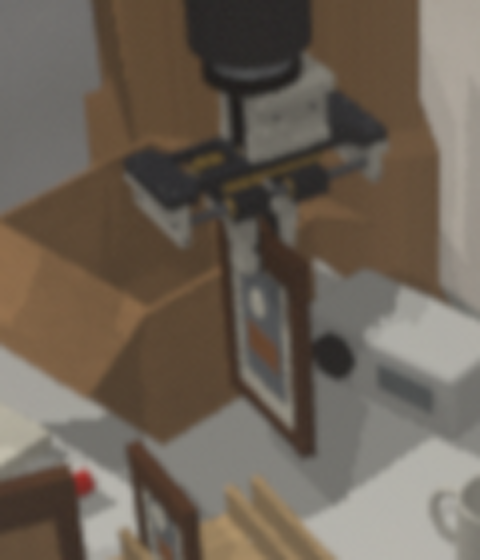

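View pics/l_t.png

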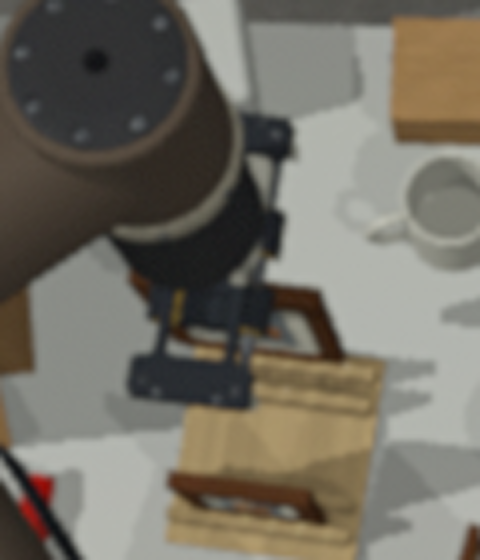

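{"method": "carry_out", "body": {
  "series": [
    [[0,1,-8,0,0,0],[0,2,-22,0,0,0],[0,4,-42,0.5,0,0],[0,7,-68,-0.5,0,0],[0,10,-98,-1,0,0],[0,13,-130,-1.5,0,0],[0,16,-165,-2,0,0],[0,19,-200,-2.5,0,0],[0,23,-235,-3,0,0],[0,26,-268,-3.5,0,0]]
  ]
}}

```text
clock: 6.9
tool_pos: [0.5652, -0.0378, 0.329]
orientation: [-80.8, 90.0, 6.8]
force: [1.1, 0.2, -2.6]
opening: 0.014
```

```bash
python3 - <<'E'
from plan import *
show(); o,M=state(); p=o["tool_pos"]*1000; yaw=np.degrees(np.arctan2(M[1,1],M[0,1]))%360
plan([533-p[0],-198-p[1],300-p[2]],180-yaw,1)
E
```

```text
t 6.9 pos [565.2 -37.8 329. ] yaw_y 177.54 tilt 0.04 F [ 1.07  0.21 -2.58] Mo [ 0.07 -0.13  0.01] open 14.0
[np.float64(29.0), np.float64(25.3), np.float64(-161.4), np.float64(-2.5), 0, 0]
```

{"method": "carry_out", "body": {
  "series": [
    [[0,8,-15,0,0,0],[0,20,-25,-1,0,0],[0,30,-35,-2,0,0],[0,34,-50,-2.5,0,0],[0,34,-75,-2.5,0,0],[0,34,-105,-2.5,0,0],[0,34,-135,-2.5,0,0],[0,33,-155,-2.5,0,0],[0,33,-161,-2.5,0,0],[0,33,-161,-2.5,0,0]]
  ]
}}

```text
clock: 8.15
tool_pos: [0.5266, -0.1951, 0.3284]
orientation: [70.3, 90.0, 160.4]
force: [0.4, 0.1, -2.8]
opening: 0.0136
```

{"method": "carry_out", "body": {
  "series": [
    [[0,0,0,0,0,0],[0,0,0,0,0,0]]
  ]
}}

```text
clock: 8.4
tool_pos: [0.5267, -0.1944, 0.3287]
orientation: [-74.5, 90.0, 15.6]
force: [-0.4, -0.6, -3.2]
opening: 0.0138
```

```bash
python3 - <<'E'
from ov import *
from plan import *
show()
t=snapshot("top");s=snapshot("side")
crop(t,290,100,410,230,4,"pics/p_t.png"); crop(s,270,100,390,240,4,"pics/p_s.png")
E
```

```text
t 8.4 pos [ 526.7 -194.4  328.7] yaw_y -179.86 tilt 0.01 F [-0.4  -0.6  -3.21] Mo [ 0.12 -0.07  0.  ] open 13.8
```

View pics/p_s.png

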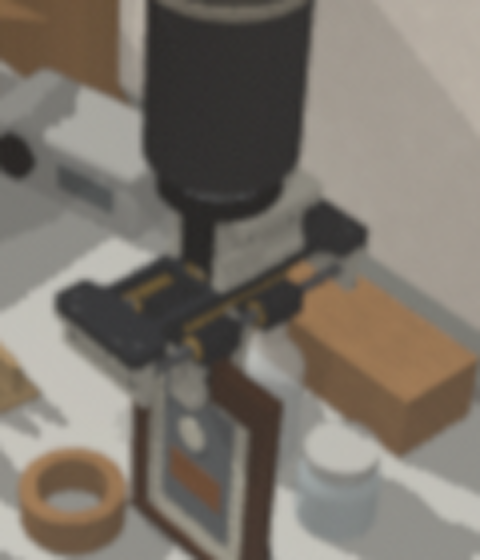

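View pics/p_t.png

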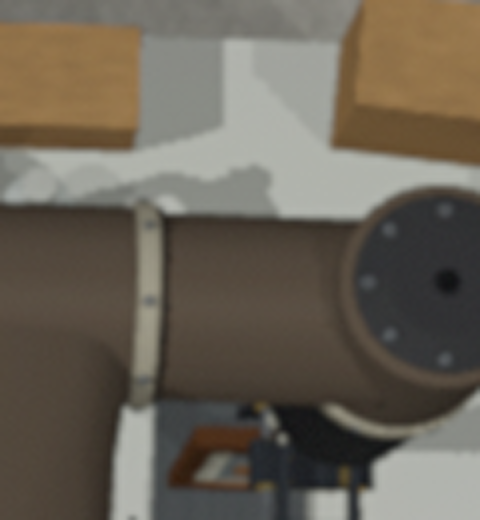

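{"method": "carry_out", "body": {
  "series": [
    [[5,-3,-2,0,0,0],[15,-6,-3.5,0,0,0],[28,-6,-3.5,0,0,0],[40,-6,-3.5,0,0,0],[44,-6,-3.5,0,0,0],[44,-6,-3.5,0,0,0],[44,-6,-3.5,0,0,0]]
  ]
}}

```text
clock: 9.38
tool_pos: [0.5329, -0.1986, 0.2851]
orientation: [-105.8, 89.9, -15.7]
force: [-0.1, 0.1, -2.7]
opening: 0.0142
```

```bash
python3 - <<'E'
from ov import *
from plan import *
show(); o=get_obs(); p=o["tool_pos"]*1000
s=snapshot("side"); c=(p[0],p[1]+.5)
b=box(c,0,(-7,7),(-65,65),[p[2]+31.5,p[2]-158.5])
overlay(s,[(b[:4],(0,255,0)),(b[4:],(0,255,0)),(box((550,-194.4),0,(-3,3),(-25,17),[211]),(255,255,0)),(box((550,-194.4),0,(-55,95),(-65,65),[10]),(0,0,255))],270,150,390,290,4,"pics/q_s.png")
E
```

```text
t 9.375 pos [ 532.9 -198.6  285.1] yaw_y -179.91 tilt 0.05 F [-0.15  0.06 -2.66] Mo [ 0.06 -0.06  0.01] open 14.2
```

View pics/q_s.png

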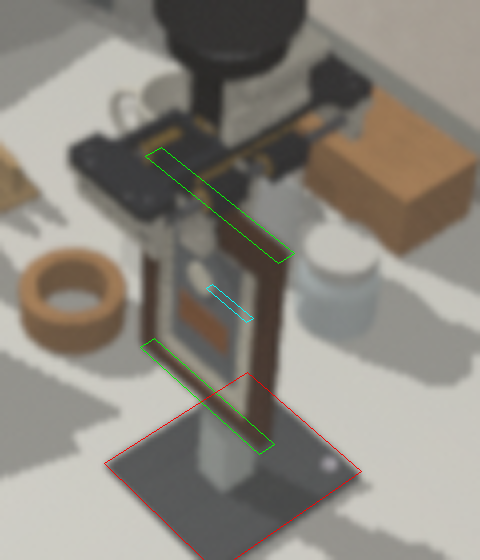

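{"method": "carry_out", "body": {
  "series": [
    [[3,0,0,0,0,0],[6,0,0,0,0,0],[8,0,0,0,0,0],[8,0,0,0,0,0]]
  ]
}}

```text
clock: 9.93
tool_pos: [0.5325, -0.1985, 0.2763]
orientation: [86.2, 90.0, 176.3]
force: [-0.3, 0.1, -3.6]
opening: 0.014
```

{"method": "carry_out", "body": {
  "series": [
    [[1,0,0,0,0,0],[1,0,0,0,0,0]]
  ]
}}

```text
clock: 10.18
tool_pos: [0.5326, -0.1985, 0.2755]
orientation: [84.8, 90.0, 174.8]
force: [-0.8, 0.1, -2.9]
opening: 0.0142
```

{"method": "carry_out", "body": {
  "series": [
    [[1,0,0,0,0,0],[1,0,0,0,0,0]]
  ]
}}

```text
clock: 10.42
tool_pos: [0.5326, -0.1985, 0.2745]
orientation: [83.0, 90.0, 173.1]
force: [-0.3, 0.6, -3.1]
opening: 0.0136
```

{"method": "carry_out", "body": {
  "series": [
    [[1,0,0,0,0,0],[1,0,0,0,0,0]]
  ]
}}

```text
clock: 10.68
tool_pos: [0.5327, -0.1985, 0.2737]
orientation: [-109.5, 90.0, -19.4]
force: [-0.8, 1.0, -2.4]
opening: 0.0138
```

Baseline vertical force is about -3 N. I'll keep stepping down.

{"method": "carry_out", "body": {
  "series": [
    [[1,0,0,0,0,0],[1,0,0,0,0,0]]
  ]
}}

```text
clock: 10.92
tool_pos: [0.5328, -0.1986, 0.2734]
orientation: [-115.3, 89.9, -25.2]
force: [-1.9, 0.7, 4.9]
opening: 0.0137
```

{"method": "carry_out", "body": {
  "series": [
    [[1,0,0,0,0,0],[1,0,0,0,0,0]]
  ]
}}

```text
clock: 11.18
tool_pos: [0.5328, -0.1987, 0.2732]
orientation: [-116.0, 89.9, -25.9]
force: [-3.8, 1.5, 9.9]
opening: 0.0139
```

{"method": "carry_out", "body": {
  "series": [
    [[1,0,0,0,0,0],[1,0,0,0,0,0]]
  ]
}}

```text
clock: 11.42
tool_pos: [0.5329, -0.1989, 0.273]
orientation: [-115.5, 89.8, -25.4]
force: [-5.8, 3.2, 13.8]
opening: 0.0139
```

{"method": "carry_out", "body": {
  "series": [
    [[-4,0,0,0,0,0],[-8,0,0,0,0,0],[-12,0,-3,0,0,0],[-14,0,-10,0,0,0],[-14,0,-20,0,0,0],[-14,0,-30,0,0,0],[-14,0,-38,0,0,0],[-14,0,-43,0,0,0],[-14,0,-43,0,0,0],[-14,0,-43,0,0,0]]
  ]
}}

```text
clock: 12.68
tool_pos: [0.5327, -0.2414, 0.2845]
orientation: [9.5, 90.0, 99.6]
force: [0.7, 1.3, -2.9]
opening: 0.0142
```

```bash
python3 - <<'E'
from plan import *
show()
E
```

```text
t 12.675 pos [ 532.7 -241.4  284.5] yaw_y -179.91 tilt 0.01 F [ 0.72  1.25 -2.87] Mo [ 0.05 -0.04  0.04] open 14.2
```

{"method": "carry_out", "body": {
  "series": [
    [[5,0,0,0,0,0],[13,0,0,0,0,0],[21,0,0,0,0,0],[27,0,0,0,0,0],[29,0,0,0,0,0],[29,0,0,0,0,0],[29,0,0,0,0,0],[29,0,0,0,0,0]]
  ]
}}

```text
clock: 13.68
tool_pos: [0.5328, -0.2415, 0.2558]
orientation: [-100.6, 90.0, -10.5]
force: [-1.1, 0.3, -2.9]
opening: 0.0138
```

```bash
python3 - <<'E'
from plan import *
show()
t=snapshot("top");s=snapshot("side")
crop(s,270,150,390,290,4,"pics/r_s.png")
E
```

```text
t 13.675 pos [ 532.8 -241.5  255.8] yaw_y -179.91 tilt 0.03 F [-1.07  0.33 -2.88] Mo [ 0.07 -0.   -0.04] open 13.8
```

View pics/r_s.png

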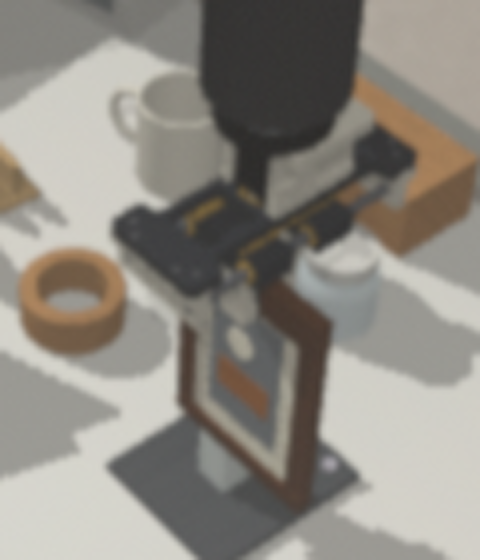

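{"method": "carry_out", "body": {
  "series": [
    [[0,0,2,0,0,0],[0,0,5,0,0,0],[0,0,8,0,0,0],[0,0,11,0,0,0],[0,0,14,0,0,0]]
  ]
}}

```text
clock: 14.4
tool_pos: [0.5327, -0.2272, 0.2556]
orientation: [17.1, 90.0, 107.2]
force: [-0.2, 0.4, -2.3]
opening: 0.0137
```

{"method": "carry_out", "body": {
  "series": [
    [[0,0,2,0,0,0],[0,0,5,0,0,0],[0,0,8,0,0,0],[0,0,11,0,0,0],[0,0,14,0,0,0]]
  ]
}}

```text
clock: 15.02
tool_pos: [0.5326, -0.2133, 0.2555]
orientation: [94.3, 90.0, -175.6]
force: [0.6, 1.2, -3.5]
opening: 0.0137
```

{"method": "carry_out", "body": {
  "series": [
    [[0,0,2,0,0,0],[0,0,4,0,0,0],[0,0,6,0,0,0],[0,0,6,0,0,0]]
  ]
}}

```text
clock: 15.52
tool_pos: [0.5326, -0.2074, 0.2556]
orientation: [-138.4, 90.0, -48.3]
force: [1.0, -0.7, -3.1]
opening: 0.0138
```

{"method": "carry_out", "body": {
  "series": [
    [[0,0,1.5,0,0,0],[0,0,1.5,0,0,0]]
  ]
}}

```text
clock: 15.78
tool_pos: [0.5326, -0.206, 0.2556]
orientation: [173.3, 90.0, -96.6]
force: [-0.5, 0.3, -2.5]
opening: 0.0138
```

{"method": "carry_out", "body": {
  "series": [
    [[0,0,1.5,0,0,0],[0,0,1.5,0,0,0]]
  ]
}}

```text
clock: 16.02
tool_pos: [0.5326, -0.2044, 0.2556]
orientation: [1.1, 90.0, 91.2]
force: [0.5, -0.3, -2.7]
opening: 0.0141
```

```bash
python3 - <<'E'
from plan import *
show()
E
```

```text
t 16.025 pos [ 532.6 -204.4  255.6] yaw_y -179.91 tilt 0.0 F [ 0.52 -0.27 -2.68] Mo [ 0.03 -0.03 -0.01] open 14.1
```

{"method": "carry_out", "body": {
  "series": [
    [[0,0,1.5,0,0,0],[0,0,1.5,0,0,0]]
  ]
}}

```text
clock: 16.27
tool_pos: [0.5326, -0.2029, 0.2556]
orientation: [32.2, 90.0, 122.3]
force: [-0.2, -0.1, -3.6]
opening: 0.0136
```

{"method": "carry_out", "body": {
  "series": [
    [[0,0,1,0,0,0],[0,0,1,0,0,0]]
  ]
}}

```text
clock: 16.52
tool_pos: [0.5326, -0.2019, 0.2556]
orientation: [61.6, 90.0, 151.7]
force: [0.3, -0.7, -2.7]
opening: 0.0139
```

{"method": "carry_out", "body": {
  "series": [
    [[0,0,1,0,0,0],[0,0,1,0,0,0]]
  ]
}}

```text
clock: 16.77
tool_pos: [0.5326, -0.2009, 0.2555]
orientation: [71.4, 90.0, 161.4]
force: [0.0, -0.7, -3.4]
opening: 0.0139
```

```bash
python3 - <<'E'
from plan import *
show()
E
```

```text
t 16.775 pos [ 532.6 -200.9  255.5] yaw_y -179.91 tilt 0.0 F [ 0.02 -0.72 -3.39] Mo [ 0.13 -0.05  0.02] open 13.9
```

{"method": "carry_out", "body": {
  "series": [
    [[0,0,1,0,0,0],[0,0,1,0,0,0]]
  ]
}}

```text
clock: 17.02
tool_pos: [0.5326, -0.1999, 0.2556]
orientation: [160.4, 90.0, -109.5]
force: [0.7, -0.7, -2.5]
opening: 0.0139
```

```bash
python3 - <<'E'
from plan import *
show()
E
```

```text
t 17.025 pos [ 532.6 -199.9  255.6] yaw_y -179.91 tilt 0.0 F [ 0.72 -0.68 -2.46] Mo [ 0.11 -0.05  0.05] open 13.9
```

{"method": "carry_out", "body": {
  "series": [
    [[0,0,1,0,0,0],[0,0,1,0,0,0]]
  ]
}}

```text
clock: 17.27
tool_pos: [0.5326, -0.199, 0.2556]
orientation: [149.4, 90.0, -120.5]
force: [0.3, -0.0, -2.5]
opening: 0.0135
```

```bash
python3 - <<'E'
from plan import *
show()
E
```

```text
t 17.275 pos [ 532.6 -199.   255.6] yaw_y -179.91 tilt 0.0 F [ 0.33 -0.04 -2.49] Mo [ 0.01 -0.06  0.  ] open 13.5
```

{"method": "carry_out", "body": {
  "series": [
    [[0,0,1,0,0,0],[0,0,1,0,0,0]]
  ]
}}

```text
clock: 17.52
tool_pos: [0.5326, -0.1984, 0.2556]
orientation: [176.6, 90.0, -93.3]
force: [0.3, -2.9, -3.5]
opening: 0.0137
```

{"method": "carry_out", "body": {
  "series": [
    [[0,0,1,0,0,0],[0,0,1,0,0,0]]
  ]
}}

```text
clock: 17.77
tool_pos: [0.5327, -0.1976, 0.2557]
orientation: [-173.7, 89.9, -83.7]
force: [0.1, -5.3, -4.2]
opening: 0.0138
```

{"method": "carry_out", "body": {
  "series": [
    [[0,0,1,0,0,0],[0,0,1,0,0,0]]
  ]
}}

```text
clock: 18.02
tool_pos: [0.5327, -0.1967, 0.2558]
orientation: [-171.8, 89.9, -81.7]
force: [0.1, -5.9, -4.0]
opening: 0.0137
```

```bash
python3 - <<'E'
from plan import *
show()
E
```

```text
t 18.025 pos [ 532.7 -196.7  255.8] yaw_y -179.92 tilt 0.07 F [ 0.13 -5.95 -4.04] Mo [-2.29 -0.23 -0.11] open 13.7
```

{"method": "carry_out", "body": {
  "series": [
    [[0,0,-1,0,0,0],[0,0,-1.2,0,0,0],[2,0,-1.2,0,0,0],[4,0,-1.2,0,0,0],[4,0,-1.2,0,0,0]]
  ]
}}

```text
clock: 18.65
tool_pos: [0.5326, -0.1971, 0.2513]
orientation: [68.7, 90.0, 158.8]
force: [1.0, -2.5, -3.8]
opening: 0.014
```

```bash
python3 - <<'E'
from ov import *
from plan import *
show(); o=get_obs(); p=o["tool_pos"]*1000
s=snapshot("side"); c=(p[0],p[1]+.5)
b=box(c,0,(-7,7),(-65,65),[p[2]+31.5,p[2]-158.5])
overlay(s,[(b[:4],(0,255,0)),(b[4:],(0,255,0))],270,150,390,290,4,"pics/u_s.png")
E
```

```text
t 18.65 pos [ 532.6 -197.1  251.3] yaw_y -179.91 tilt 0.01 F [ 1.   -2.53 -3.85] Mo [-1.02 -0.39 -0.06] open 14.0
```

View pics/u_s.png

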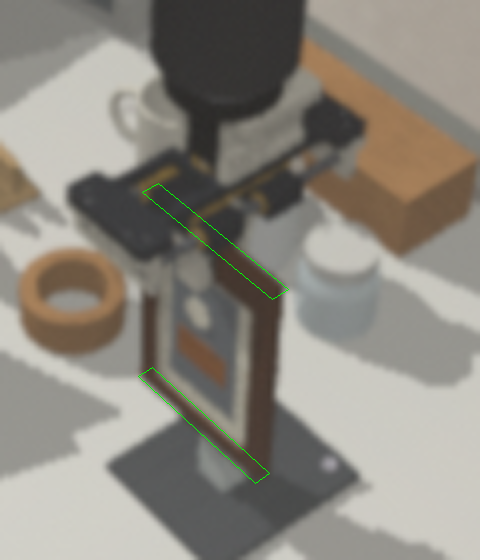

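{"method": "carry_out", "body": {
  "series": [
    [[1,0,0,0,0,0],[1.5,0,0,0,0,0],[1.5,0,0,0,0,0]]
  ]
}}

```text
clock: 19.08
tool_pos: [0.5326, -0.1972, 0.25]
orientation: [3.6, 90.0, 93.7]
force: [-0.5, -2.3, -3.1]
opening: 0.0137
```

{"method": "carry_out", "body": {
  "series": [
    [[1,0,0,0,0,0],[1,0,0,0,0,0]]
  ]
}}

```text
clock: 19.32
tool_pos: [0.5326, -0.1972, 0.2492]
orientation: [-91.4, 90.0, -1.3]
force: [-0.0, -2.1, -1.0]
opening: 0.0135
```

{"method": "carry_out", "body": {
  "series": [
    [[1,0,0,0,0,0],[1,0,0,0,0,0]]
  ]
}}

```text
clock: 19.58
tool_pos: [0.5328, -0.1972, 0.2487]
orientation: [-102.4, 90.0, -12.3]
force: [-1.7, -0.5, 5.4]
opening: 0.0139
```

{"method": "carry_out", "body": {
  "series": [
    [[0.8,0,0,0,0,0],[0.8,0,0,0,0,0]]
  ]
}}

```text
clock: 19.82
tool_pos: [0.5329, -0.1972, 0.2484]
orientation: [-105.6, 89.9, -15.5]
force: [-2.1, -0.0, 7.7]
opening: 0.0135
```

{"method": "carry_out", "body": {
  "series": [
    [[0.8,0,0,0,0,0],[0.8,0,0,0,0,0]]
  ]
}}

```text
clock: 20.08
tool_pos: [0.533, -0.1972, 0.248]
orientation: [-105.1, 89.9, -15.0]
force: [-3.8, 1.1, 9.6]
opening: 0.0136
```

```bash
python3 - <<'E'
from plan import *
show()
E
```

```text
t 20.075 pos [ 533.  -197.2  248. ] yaw_y -179.88 tilt 0.11 F [-3.82  1.05  9.6 ] Mo [ 0.45  1.1  -0.01] open 13.6
```

{"method": "carry_out", "body": {
  "series": [
    [[0.8,0,0,0,0,0],[0.8,0,0,0,0,0]]
  ]
}}

```text
clock: 20.32
tool_pos: [0.5333, -0.1972, 0.247]
orientation: [-99.8, 89.9, -9.7]
force: [-2.5, 0.4, 7.4]
opening: 0.0136
```

{"method": "carry_out", "body": {
  "series": [
    [[0.8,0,0,0,0,0],[0.8,0,0,0,0,0]]
  ]
}}

```text
clock: 20.58
tool_pos: [0.5334, -0.1972, 0.2462]
orientation: [-97.7, 89.9, -7.6]
force: [-1.4, -0.1, 7.3]
opening: 0.0137
```

```bash
python3 - <<'E'
from plan import *
show()
E
```

```text
t 20.575 pos [ 533.4 -197.2  246.2] yaw_y -179.89 tilt 0.14 F [-1.39 -0.06  7.3 ] Mo [0.3  0.37 0.04] open 13.7
```

It is yielding past the latch, with force steady and the tool going down. I'll continue.

{"method": "carry_out", "body": {
  "series": [
    [[0.8,0,0,0,0,0],[1.5,0,0,0,0,0],[1.5,0,0,0,0,0]]
  ]
}}

```text
clock: 20.95
tool_pos: [0.5336, -0.1971, 0.2443]
orientation: [-95.3, 89.9, -5.2]
force: [-0.5, -1.3, 4.9]
opening: 0.0138
```

{"method": "carry_out", "body": {
  "series": [
    [[0.8,0,0,0,0,0],[1.5,0,0,0,0,0],[1.5,0,0,0,0,0]]
  ]
}}

```text
clock: 21.32
tool_pos: [0.5336, -0.1971, 0.2425]
orientation: [-93.4, 89.9, -3.3]
force: [1.7, 0.5, 5.2]
opening: 0.0139
```

```bash
python3 - <<'E'
from plan import *
show()
E
```

```text
t 21.325 pos [ 533.6 -197.1  242.5] yaw_y -179.9 tilt 0.13 F [1.68 0.54 5.22] Mo [ 0.09 -0.68 -0.04] open 13.9
```

{"method": "carry_out", "body": {
  "series": [
    [[0.8,0,0,0,0,0],[1.5,0,0,0,0,0],[1.5,0,0,0,0,0]]
  ]
}}

```text
clock: 21.7
tool_pos: [0.533, -0.1971, 0.24]
orientation: [-67.5, 90.0, 22.6]
force: [2.9, -0.1, 0.5]
opening: 0.0134
```

{"method": "carry_out", "body": {
  "series": [
    [[0.8,0,0,0,0,0],[1.5,0,0,0,0,0],[1.5,0,0,0,0,0]]
  ]
}}

```text
clock: 22.08
tool_pos: [0.5323, -0.1971, 0.2383]
orientation: [71.1, 89.9, 161.2]
force: [3.4, -0.9, -2.7]
opening: 0.014
```

```bash
python3 - <<'E'
from ov import *
from plan import *
show(); o=get_obs(); p=o["tool_pos"]*1000
s=snapshot("side"); c=(p[0],p[1]+.5)
b=box(c,0,(-7,7),(-65,65),[p[2]+31.5,p[2]-158.5])
overlay(s,[(b[:4],(0,255,0)),(b[4:],(0,255,0))],270,150,390,290,4,"pics/v_s.png")
E
```

```text
t 22.075 pos [ 532.3 -197.1  238.3] yaw_y -179.92 tilt 0.06 F [ 3.43 -0.88 -2.67] Mo [-0.28 -1.5   0.03] open 14.0
```

View pics/v_s.png

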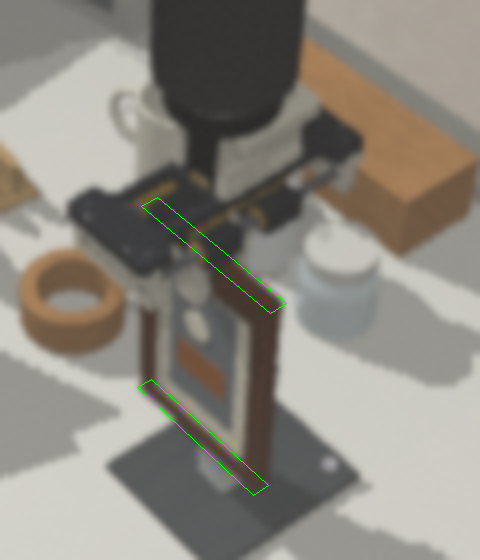

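{"method": "carry_out", "body": {
  "series": [
    [[1,0,0,0,0,0],[2,0,0,0,0,0],[3,0,0,0,0,0]]
  ]
}}

```text
clock: 22.5
tool_pos: [0.5317, -0.1972, 0.2353]
orientation: [87.5, 89.9, 177.5]
force: [-0.4, -0.6, -2.1]
opening: 0.0139
```

{"method": "carry_out", "body": {
  "series": [
    [[1,0,0,0,0,0],[2,0,0,0,0,0],[3,0,0,0,0,0]]
  ]
}}

```text
clock: 22.88
tool_pos: [0.5326, -0.1972, 0.2328]
orientation: [108.8, 90.0, -161.2]
force: [-0.6, -1.7, -2.3]
opening: 0.0136
```

```bash
python3 - <<'E'
from plan import *
show()
E
```

```text
t 22.875 pos [ 532.6 -197.2  232.8] yaw_y -179.92 tilt 0.01 F [-0.59 -1.68 -2.34] Mo [-0.6   0.04 -0.08] open 13.6
```

{"method": "carry_out", "body": {
  "series": [
    [[1,0,0,0,0,0],[2,0,0,0,0,0],[2,0,0,0,0,0]]
  ]
}}

```text
clock: 23.25
tool_pos: [0.5327, -0.1972, 0.2308]
orientation: [-78.2, 90.0, 11.9]
force: [-0.3, -1.9, -4.0]
opening: 0.0138
```

{"method": "carry_out", "body": {
  "series": [
    [[1,0,0,0,0,0],[1,0,0,0,0,0]]
  ]
}}

```text
clock: 23.5
tool_pos: [0.5327, -0.1972, 0.2298]
orientation: [-113.4, 90.0, -23.3]
force: [-0.0, -2.2, -3.5]
opening: 0.0135
```

```bash
python3 - <<'E'
from plan import *
show()
E
```

```text
t 23.5 pos [ 532.7 -197.2  229.8] yaw_y -179.91 tilt 0.0 F [-0.01 -2.22 -3.49] Mo [-0.8  -0.24  0.02] open 13.5
```

{"method": "carry_out", "body": {
  "series": [
    [[1,0,0,0,0,0],[1,0,0,0,0,0]]
  ]
}}

```text
clock: 23.75
tool_pos: [0.5327, -0.1972, 0.2288]
orientation: [-115.2, 90.0, -25.1]
force: [0.1, -1.9, -2.3]
opening: 0.0139
```

{"method": "carry_out", "body": {
  "series": [
    [[1,0,0,0,0,0],[1,0,0,0,0,0]]
  ]
}}

```text
clock: 24.0
tool_pos: [0.5328, -0.1973, 0.2285]
orientation: [-113.5, 90.0, -23.4]
force: [-0.8, -0.6, 4.3]
opening: 0.0141
```

```bash
python3 - <<'E'
from plan import *
show()
E
```

```text
t 24.0 pos [ 532.8 -197.3  228.5] yaw_y -179.9 tilt 0.04 F [-0.84 -0.55  4.3 ] Mo [-0.34  0.56  0.01] open 14.1
```

{"method": "carry_out", "body": {
  "series": [
    [[-1,0,0,0,0,0],[-1,0,0,0,0,0]]
  ]
}}

```text
clock: 24.25
tool_pos: [0.5327, -0.1972, 0.2287]
orientation: [-28.3, 90.0, 61.7]
force: [-0.1, -1.1, -1.0]
opening: 0.0138
```

{"method": "carry_out", "body": {
  "series": [
    [[0,0,0,0,0,0],[0,0,0,0,0,0],[0,0,0,0,0,0],[0,0,0,0,0,0],[0,0,0,0,0,0],[0,0,0,0,0,0],[0,0,0,0,0,0],[0,0,0,0,0,0]]
  ],
  "hand": -1
}}

```text
clock: 25.25
tool_pos: [0.5326, -0.1972, 0.2289]
orientation: [132.5, 90.0, -137.4]
force: [-0.1, -0.1, -0.3]
opening: 0.0857
```

```bash
python3 - <<'E'
from plan import *
show()
s=snapshot("side");crop(s,270,130,390,290,4,"pics/w_s.png")
E
```

```text
t 25.25 pos [ 532.6 -197.2  228.9] yaw_y -179.91 tilt 0.0 F [-0.06 -0.13 -0.29] Mo [ 0.06 -0.07 -0.01] open 85.7
```

View pics/w_s.png

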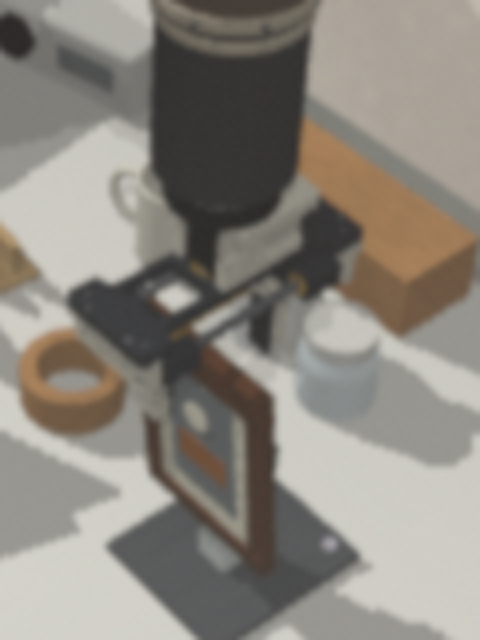

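Released and hanging. Now the arm goes straight up.

{"method": "carry_out", "body": {
  "series": [
    [[-8,0,0,0,0,0],[-25,0,0,0,0,0],[-55,0,0,0,0,0],[-90,0,0,0,0,0],[-130,0,0,0,0,0],[-150,20,0,0,0,0],[-160,60,30,0,0,0],[-160,90,70,0,0,0],[-160,90,110,0,0,0],[-160,90,120,0,0,0]]
  ]
}}

```text
clock: 26.55
tool_pos: [0.442, -0.076, 0.3909]
orientation: [-76.6, 89.8, 13.6]
force: [1.0, 0.0, -0.3]
opening: 0.0876
```

{"method": "carry_out", "body": {
  "series": [
    [[0,0,0,0,0,0],[0,0,0,0,0,0],[0,0,0,0,0,0],[0,0,0,0,0,0],[0,0,0,0,0,0],[0,0,0,0,0,0],[0,0,0,0,0,0],[0,0,0,0,0,0]]
  ]
}}

```text
clock: 27.55
tool_pos: [0.4424, -0.0773, 0.3889]
orientation: [127.3, 90.0, -142.7]
force: [1.0, 0.9, -0.5]
opening: 0.0872
```

```bash
python3 - <<'E'
from ov import *
from plan import *
show()
s=snapshot("side");t=snapshot("top")
b=box((532.7,-197),0,(-7,7),(-65,65),[228.5+31.5,228.5-158.5])
P=[(b[:4],(0,255,0)),(b[4:],(0,255,0))]
overlay(s,P,280,170,380,290,5,"pics/x_s.png");overlay(t,P,310,160,400,250,5,"pics/x_t.png")
cv2.imwrite("pics/x_full.png",s["color"][:,:,::-1])
E
```

```text
t 27.55 pos [442.4 -77.3 388.9] yaw_y -179.91 tilt 0.0 F [ 1.    0.88 -0.49] Mo [ 0.05 -0.09 -0.04] open 87.2
```

View pics/x_s.png

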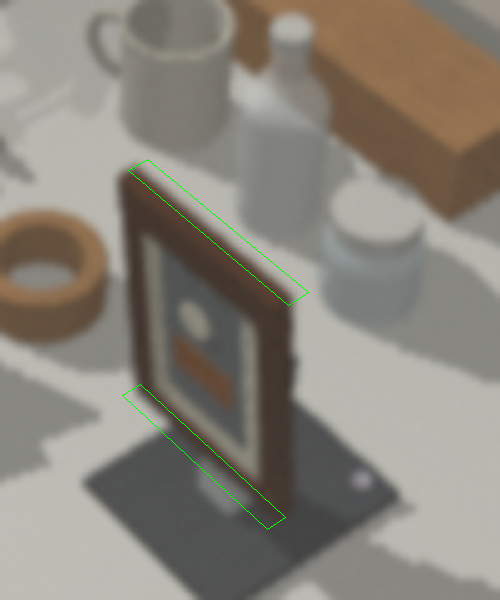

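View pics/x_t.png

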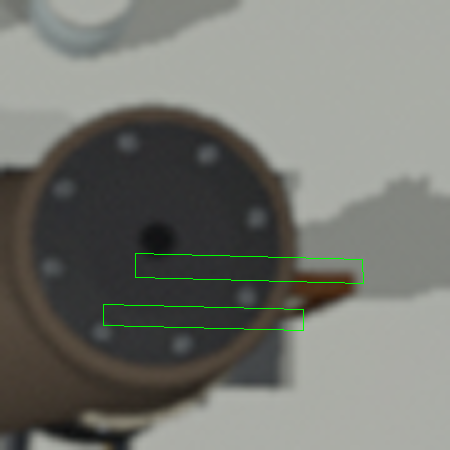

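View pics/x_full.png

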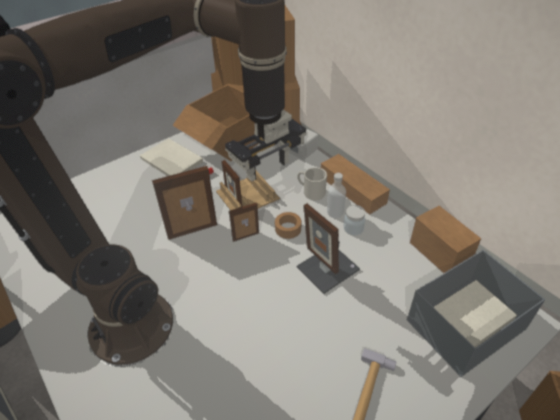

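{"method": "carry_out", "body": {
  "series": [
    [[0,0,0,0,0,0],[0,0,0,0,0,0],[0,0,0,0,0,0],[0,0,0,0,0,0],[0,0,0,0,0,0],[0,0,0,0,0,0],[0,0,0,0,0,0],[0,0,0,0,0,0]]
  ]
}}

```text
clock: 28.65
tool_pos: [0.4424, -0.0773, 0.3889]
orientation: [81.5, 90.0, 171.6]
force: [0.1, 0.7, 0.2]
opening: 0.0877
```

```bash
python3 - <<'E'
from h import *
s=snapshot("side")["color"][:,:,::-1].astype(int); a=cv2.imread("pics/x_full.png").astype(int); z=cv2.imread("pics/side0.png").astype(int)
print("picture change 1s", np.abs(s-a)[200:290,295:365].max(), np.abs(s-a)[200:290,295:365].mean())
for n,(x0,y0,x1,y1) in dict(tape=(272,210,303,238),hammer=(350,340,400,420),jar=(345,205,368,232),spray=(328,172,347,205),other=(220,165,243,205),pad=(140,140,205,175)).items():
    print(n,np.abs(s-z)[y0:y1,x0:x1].mean().round(2))
E
```

```text
picture change 1s 3 0.4829100529100529
tape 4.84
hammer 4.36
jar 2.03
spray 1.77
other 1.98
pad 11.35
```

```bash
python3 -c "
from plant import *
print(close_job())"
```

```text
the job is handed in; nothing more can be done
None
```

The picture is hanging on the stand with its stud home under the latch, and I handed the job in at about 28.7 s of the 67 s allowed. No verdict is reported at hand-in.

**What I did**
- I took the tall studded picture out of the rack's far slot.
- I felt the plate's top edge: contact at TCP height 273.5 mm, which puts the seat about 8 mm above nominal.
- I brought the stud through the mouth to the far wall: contact at TCP y of about -198.6 mm, so the plate sits about 5 mm to -y.
- I pressed past the latch with about 13 N, down to the rigid bottom at TCP height 228.5 mm, the height predicted from the first touch. Then I let go and retreated.

**Last checks**
- **Load on the stand:** the highest reading was about 17 N, during the height touch. I made that touch one step deeper than needed.
- **Slip:** pressing on the far wall at about 6 N may have turned the picture slightly in the grip. It looked level in the next picture.
- **Stillness:** two side-view images taken 1 s apart show no motion of the picture.
- **Upright:** it leans about 0.07 rad, bottom edge apparently against the post, inside the 0.2 limit.
- **Bystanders:** the tape roll, hammer, jar, spray bottle and other picture match the first image. The paper pad's region differed more; I took that to be the arm's shadow but did not confirm it. The screwdriver and mug were not compared.
- **Top view:** the arm hid most of the picture at the end, so the final position rests on the side view and the touch readings.

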